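# Vibration reading on the rattling tube shaker

## Task

The shaker that holds the red-capped tube has begun to rattle: take the vibration pen out of its holder and hold its steel tip lightly on the steel measuring disc on the sloping front of that shaker, pen square to the sloping face, with the spring tip pushed in about half-way and not to its stop. Finish while still holding the pen still against the disc like this, so that the reading can settle; do not touch the other shaker with the pen, and leave the tubes in their wells and the other things on the bench where they are.

Things in the scene. Friction and masses are not known exactly. Their poses are not given: they have to be found in the camera images.
- pen_mid (a point): Vibration pen, upright in the holder, tip down. This is the point to grip: on its axis, 115 mm above the ball's lowest point (tip out), 30 mm below the top. Yellow barrel 20 (x) x 30 (y) x 100 mm, black end cap; free to grip above 80 mm from the surface. z runs along the pen, away from the tip. Weighs about 0.12 kg.
- pen_ball (a point): Lowest point of the steel ball (8 mm diameter) at the tip of the pen, on the pen's axis, moving with the spring tip. Ball and thin steel rod stand 20 mm out of a dark conical nose, 25 mm long, under the barrel; z points along the pen towards the barrel.
- pen_tip (a joint): Spring tip of the pen, in m: 0 fully out, grows as the tip is pushed into the nose, 0.010 at its stop. It takes about 1 N to start and 0.35 N more for each mm: 2.8 N half-way in (0.005), 4.5 N just before the stop.
- holder: Fixed grey pen holder, 46 x 58 mm, 80 mm high, on a dark foot 90 x 84 mm; origin at the middle of its underside, z up, same yaw as the pen in it. The upright pocket has about 1 mm of play and takes the lower 25 mm of the barrel, the nose and the tip: the pen comes out straight up and is clear after 70 mm.
- disc_a: Steel measuring disc, 18 mm in diameter and 3 mm thick, with a yellow ring (29 mm) round it, glued on the sloping front of shaker A. Origin at the middle of the disc's exposed face; z points straight out of that face, up and towards the robot, 20 degrees from vertical.
- disc_b: The same disc on shaker B.
- shaker_a: Shaker A: fixed white tube shaker, blue band, 176 (x) x 140 (y) mm, origin at the middle of its underside, front towards its -x. The front slopes at 20 degrees from 40 mm high to a level deck at 75 mm; grey control panel on its -y half, measuring disc on its +y half. On the deck: aluminium block with tubes, caps up to 127 mm high.
- shaker_b: Shaker B, the same model as A, at another place.
- block_a (a point): Middle of the top of shaker A's aluminium tube block (60 x 104 mm, eight wells, top 105 mm high).
- block_b (a point): The same point on shaker B.
- tube_red_cap (a point): Centre of the red cap (13 mm) of a 48 mm screw-cap tube, which stands in a well of one of the two shakers' blocks. All other tubes in the blocks have green, white or yellow caps.
- tube_green_cap (a point): Centre of the green cap of the like tube in the other shaker's block.
- tip_box: Blue pipette tip box with clear lid, 72 x 118 x 71 mm, on the left; origin under its middle. A bystander.
- timer: White lab timer, 77 x 73 x 19 mm, lying flat on the right; origin under its middle. A bystander.
- blue_marker: Marker pen with blue cap, 132 mm, lying on the left; origin under its middle. A bystander.
There are look-alikes about, which are no part of the job. What is shaped like the part that bears pen_mid but orange or pink is not meant.

How it is judged (in metres and radians):
On the way:
1. the pen is drawn out of its holder, in the fingers (height (world z) of pen_ball above 0.085 m and contact force between the fingers and pen above 2 N), for 0.1 s.
At the end, for the whole second after the job is handed in: Pen held still in the fingers, out of its holder; ball touching (0.8 N or more) the disc of the shaker with the red-capped tube, within 10 mm of its middle; pen within 0.15 rad of square to the disc; spring tip pushed in 2 to 8 mm of 10; red and green tubes within 10 mm of their places (((horizontal distance between tube_red_cap and block_a below 0.07 m and distance between pen_ball and disc_a below 0.01 m and contact force between pen and disc_a above 0.8 N and angle between the z axis of pen_mid and the z axis of disc_a, either way round below 0.15 rad and height (world z) of pen_mid above 0.12 m) or (horizontal distance between tube_red_cap and block_b below 0.07 m and distance between pen_ball and disc_b below 0.01 m and contact force between pen and disc_b above 0.8 N and angle between the z axis of pen_mid and the z axis of disc_b, either way round below 0.15 rad and height (world z) of pen_mid above 0.12 m)) and value of joint pen_tip between 0.002 and 0.008 m and contact force between the fingers and pen above 2 N and contact force between pen and holder below 0.1 N and linear speed of pen below 0.02 m/s and distance of each of tube_red_cap, tube_green_cap from where it was at the start of the episode below 0.01 m); the arm keeps its last pose, push and grip.
It fails at once if the pen touches the shaker without the red-capped tube ((horizontal distance between tube_red_cap and block_a below 0.07 m and contact force between pen and shaker_b above 0.5 N) or (horizontal distance between tube_red_cap and block_b below 0.07 m and contact force between pen and shaker_a above 0.5 N)).
It fails at once if the pen is pressed on a shaker with more than 15 N (contact force between pen and shaker_a above 15 N or contact force between pen and shaker_b above 15 N).
It fails at once if a coloured tube is moved more than 10 mm (distance of any of tube_red_cap, tube_green_cap from where it was at the start of the episode above 0.01 m).
It fails at once if a bystander is moved more than 20 mm (distance of any of tip_box, timer, blue_marker from where it was at the start of the episode above 0.02 m).
It also fails if it takes over 51 s, if anything falls off the work surface, if the arm or the gripper's body presses on something with over 40 N, if the wrist force passes 120 N, or if a joint passes its speed limit or range.

## Robot

A 6-joint arm with a two-finger parallel gripper is mounted at the origin on a cart in front of the work surface, level with it; the furniture and walls round the work are solid. World frame = base frame: x ahead of the robot, y to its left, z up, the work surface at z = 0. Lengths are in m, angles in degrees, forces in N, time in s.
With the tool pointing down it reaches from about 0.25 to 0.8 m from the base axis. Payload 3.9 kg.
Tool frame: the origin (TCP) lies between the finger pads; the fingertips stand 17 mm ahead of it and the grasp point (between the pads) lies 2 mm behind it; z points along the fingers, y is the line along which they close (so a half turn about z gives the same grasp; the last joint's range is limited). The gripper opens to 85 mm and grips with 20 to 120 N. Pads are 22 mm wide; open, the fingers measure 114 mm over their backs; the gripper's body (76 mm by 85 mm) begins 54 mm behind the grasp point. The pads swing forward as they close: fully open they stand 13 mm farther back than shut.
Start: joints at [-74.542, 14.897, -7.913, 67.191, 0, 90], TCP at [0.14, -0.506, 0.248] pointing down, gripper open.
Joint ranges: [-159.42, 159.42], [-47.68, 98.78], [-73.54, 78.23], [-108.79, 121.32], [-90, 84.71], [-180, 180]. Speed limits (degrees/s): [147.25, 147.25, 180, 180, 180, 180].

## Interface

Orientations are given as [roll, pitch, yaw] about the fixed x, y, z axes, in that order (R = Rz(yaw) Ry(pitch) Rx(roll)).
In Python, from cell import telemetry, camera, robot gives the robot as it stands.
- The arm moves only by the shell command python3 -m creep 'ROWS' [FORCE]. ROWS is JSON, a list of rows, each a list of 7 numbers: the shift along the tool's x, y, z in m, then the turn, a rotation vector about the tool's x, y, z in rad, then the opening, from -1 (shut) to 1 (fully open). A call has 1 to 10 rows; each row is the pose to reach, as a shift and turn from the pose commanded when the call began, along the tool's axes at that moment; what a row does not reach only later rows make up. A row lasts 1/10 s, in which the tool goes at most 50 mm and 8.59 degrees, less where a joint would pass 70% of its speed; a pose out of reach is approached as far as the arm can. A call with a gripper value outside its range is refused whole. The fingers move at their own pace and stop on an object; FORCE is the grip in N (left out, the last holds). Time passes only in rows, so rows that repeat a pose let the fingers close. It gives the time, the measured TCP pose, the force, the opening and the grip force at its end, in the units of the state.
- telemetry.sense(): the state, without advancing time (a new reading comes with each control period).
- camera(name): name is "side" or "top" or "wrist"; returns a dict with "frame" (420x560x3 uint8, blue, green, red), "fx", "fy", "cx", "cy" (pixels), "eye" and "orientation" of the camera in the world. Camera axes: x right, y up, looking along -z (the intrinsics and any distortion apply to the point x, -y, -z); pixel columns grow to the right and rows downward; lengths in m; the calibration is good to about 2 mm. A picture is of the moment at which its call begins. There is no depth.
- robot.sign_off(): hands the job in; it is judged then, once.
The state is a dict: "clock": time; "joints": joint angles; "joint_vel": joint speeds; "joint_torque": joint torques, N m; "eef_pos": TCP position; "ee_rot": TCP orientation; "ft_force": force on the tool from outside, world axes, zero at the start; "ft_torque": the same for the moment, N m; "finger_gap": finger opening in m; "grasp_force": force on a finger pad.
Only numpy, scipy, OpenCV 4.12 (cv2) and the standard library are available. Lean on these libraries where they do the work, as an engineer would, in place of code of your own. Each camera call takes 0.05 s, during which the arm holds its last target. There are 200 camera calls.

## Working session

There is one attempt and no reset: what is moved stays moved. The work goes in short steps, Python scripts to look and compute and a shell command to move; the robot and the scene stay as the last step left them, time stands still between calls to the robot, and variables do not carry over. Pictures are saved under pics/ and viewed, at most 10 in all, crops included, and the job is handed in when it is done.

```bash
mkdir -p pics; ls; python3 - <<'E'
from cell import telemetry,camera,robot
import cv2
for n in("top","side"):
    c=camera(n); cv2.imwrite(f"pics/{n}0.png",c["frame"]); print(n,{k:v for k,v in c.items() if k!="frame"})
s=telemetry.sense(); print(s)
E
```

```text
pics
top {'fx': 392.00147188726885, 'fy': 392.00147188726885, 'cx': 274.6613157292828, 'cy': 209.27361133054578, 'eye': array([0.29737843, 0.00926906, 1.29353545]), 'orientation': array([  7.67295052,   0.16948096, -90.66605872])}
side {'fx': 438.8773665211727, 'fy': 438.8773665211727, 'cx': 283.7873189174786, 'cy': 215.49602542432143, 'eye': array([ 0.18051905, -1.08955897,  0.73079692]), 'orientation': array([ 61.10893523,   0.59845271, -16.28648351])}
{'clock': 0.1, 'joints': array([-7.45432493e+01,  1.49319235e+01, -7.97800342e+00,  6.71919591e+01,
        2.56119715e-04,  8.99988056e+01]), 'joint_vel': array([ 0.04601712, -0.03977435,  0.17465427,  0.01219905,  0.19829909,
        0.06378327]), 'joint_torque': array([-8.98670332e-04, -4.06508195e+01,  2.54527760e+01,  1.00622224e-02,
       -1.46153802e-04, -1.07135079e-05]), 'eef_pos': array([ 0.13976167, -0.50544048,  0.24755095]), 'ee_rot': array([-1.79898114e+02, -2.58243173e-04,  1.54579446e+01]), 'ft_force': array([ 0.26411998, -0.28775616,  0.21508312]), 'ft_torque': array([-0.03420943, -0.00342151,  0.02976699]), 'grasp_force': 0.0, 'finger_gap': 0.08543454100499871}
```

View pics/top0.png

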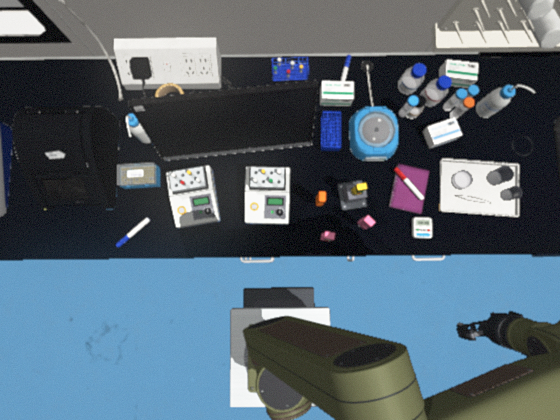

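View pics/side0.png

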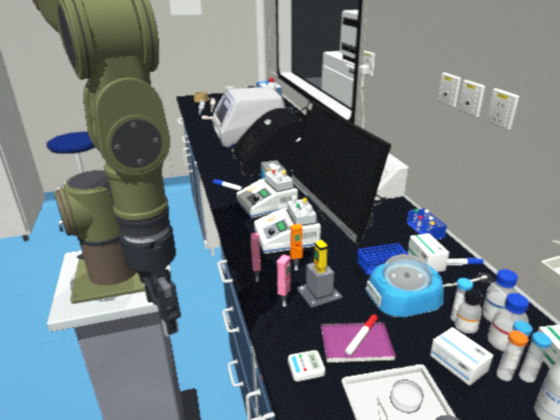

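Top view: the shakers are at about (193,195) and (267,195). The yellow pen is in its holder at (362,187)/(352,195); the look-alikes are orange (321,198) and pink (367,221), (328,236), which don't fit by colour. I'll enlarge this to confirm the pen and find the red cap.

```bash
cat > h.py <<'E'
import numpy as np,cv2
from cell import telemetry,camera,robot
from scipy.spatial.transform import Rotation as R
def ray(c,u,v):
    d=R.from_euler('xyz',c["orientation"],degrees=True).as_matrix()@np.array([(u-c["cx"])/c["fx"],-(v-c["cy"])/c["fy"],-1.])
    return c["eye"],d
def onz(c,u,v,z):
    e,d=ray(c,u,v); return e+d*(z-e[2])/d[2]
def two(c1,p1,c2,p2):
    e1,d1=ray(c1,*p1); e2,d2=ray(c2,*p2)
    t=np.linalg.lstsq(np.c_[d1,-d2],e2-e1,rcond=None)[0]
    a,b=e1+t[0]*d1,e2+t[1]*d2
    return (a+b)/2,np.linalg.norm(a-b)
def blobs(f,lo,hi,amin=3,roi=None):
    m=cv2.inRange(cv2.cvtColor(f,cv2.COLOR_BGR2HSV),lo,hi)
    if roi: x0,y0,x1,y1=roi; k=np.zeros_like(m); k[y0:y1,x0:x1]=1; m=m*k
    n,l,s,c=cv2.connectedComponentsWithStats(m)
    return [(c[i].round(1).tolist(),s[i].tolist()) for i in range(1,n) if s[i][4]>=amin]
E
python3 - <<'E'
from h import *
t=cv2.imread("pics/top0.png"); s=cv2.imread("pics/side0.png")
a=cv2.resize(t[155:245,160:380],(792,324),interpolation=cv2.INTER_CUBIC)
b=cv2.resize(s[155:310,225:355],(226,270)); b=cv2.resize(s[155:255,225:425],(540,270),interpolation=cv2.INTER_CUBIC)
o=np.zeros((594,792,3),np.uint8);o[:324]=a;o[324:,:540]=b;cv2.imwrite("pics/crop1.png",o)
for n,f,roi in(("top",t,(160,155,380,245)),("side",s,(225,155,350,310))):
    print(n,"yellow",blobs(f,(20,120,120),(34,255,255),3,roi))
    print(n,"red",blobs(f,(0,120,80),(8,255,255),2,roi),blobs(f,(172,120,80),(180,255,255),2,roi))
    print(n,"green",blobs(f,(45,100,60),(85,255,255),2,roi))
    print(n,"blue",blobs(f,(100,120,80),(125,255,255),6,roi))
E
```

```text
top yellow [([188.5, 172.0], [187, 171, 4, 3, 10]), ([262.5, 171.0], [261, 170, 4, 3, 10]), ([361.6, 186.3], [356, 182, 12, 9, 79]), ([353.8, 189.2], [353, 188, 2, 3, 4]), ([252.0, 203.3], [251, 203, 3, 2, 3]), ([184.6, 211.6], [184, 210, 2, 4, 5])]
top red [([182.2, 182.0], [181, 181, 3, 3, 6])] []
top green [([270.3, 180.0], [269, 179, 3, 3, 7]), ([200.7, 200.9], [194, 198, 14, 7, 68]), ([274.9, 201.2], [268, 199, 15, 6, 76]), ([200.0, 211.5], [200, 211, 1, 2, 2]), ([271.5, 211.5], [271, 211, 2, 2, 4])]
top blue [([364.1, 156.0], [355, 155, 25, 5, 54])]
side yellow [([283.9, 171.9], [283, 171, 3, 3, 8]), ([304.4, 199.6], [303, 198, 4, 5, 16]), ([296.3, 226.2], [292, 225, 9, 3, 20]), ([320.9, 243.7], [316, 240, 11, 8, 66]), ([321.3, 260.6], [315, 247, 12, 26, 218]), ([314.7, 260.3], [314, 259, 3, 4, 6])]
side red [([273.2, 170.7], [272, 170, 3, 3, 6]), ([296.7, 244.7], [296, 244, 2, 2, 3])] [([251.3, 253.3], [251, 253, 2, 2, 3]), ([287.3, 277.5], [286, 276, 4, 4, 12])]
side green [([263.5, 192.8], [260, 190, 8, 7, 36]), ([297.5, 205.0], [297, 204, 2, 3, 6]), ([281.1, 225.6], [277, 222, 9, 8, 48]), ([297.0, 237.5], [296, 236, 3, 4, 12]), ([316.0, 254.4], [314, 251, 4, 8, 20])]
side blue [([262.2, 173.8], [261, 169, 4, 9, 28]), ([225.4, 298.3], [225, 294, 3, 9, 14])]
```

View pics/crop1.png

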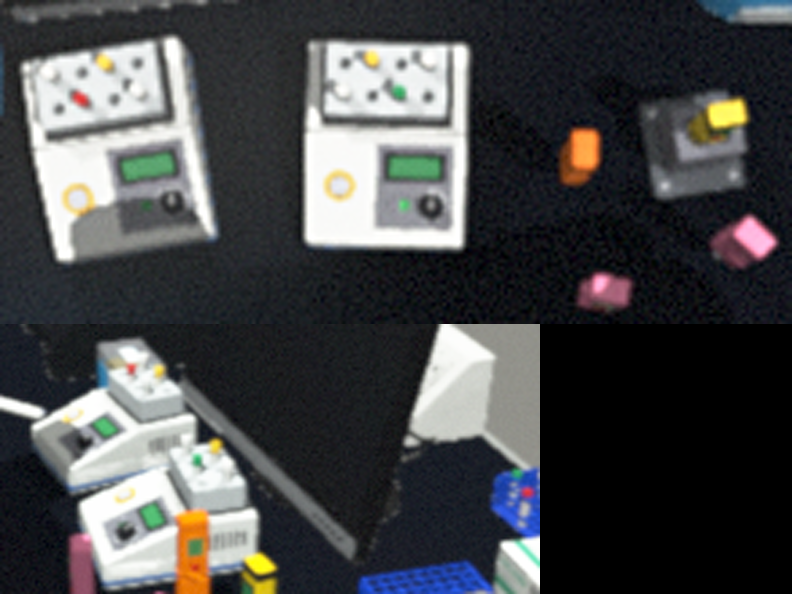

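Confirmed in the crop. The red cap at top pixel (182,182) is on the left shaker, whose disc is at about (181.7,210.3). The green cap at (270,180) is on the right one. The pen meant is the yellow one in the holder, top at (361.6,186.3). Next: measure and approach.

```bash
python3 - <<'E'
from h import *
T=camera("top");S=camera("side")
print("pen top two",two(T,(361.6,186.3),S,(320.9,243.7)),"onz",onz(T,361.6,186.3,.155))
print("holder",onz(T,352.5,195,0))
for n,p,q in(("disc",(181.7,210.3),(251.7,188)),("discB",(254.3,206.3),(271,218.5)),("red",(182.2,182),(273.2,170.7)),("green",(270.3,180),(297.3,205.5))): print(n,two(T,p,S,q),onz(T,*p,.06))
# pen top min-area rect in enlarged image
f=T["frame"][150:230,330:400]; f=cv2.resize(f,None,fx=6,fy=6,interpolation=cv2.INTER_CUBIC)
h=cv2.cvtColor(f,cv2.COLOR_BGR2HSV)
m=cv2.inRange(h,(18,110,150),(36,255,255)); c=max(cv2.findContours(m,0,2)[0],key=cv2.contourArea)
r=cv2.minAreaRect(c); print(r)
print([onz(T,330+(x+.5)/6-.5,150+(y+.5)/6-.5,.155).round(4) for x,y in cv2.boxPoints(r)])
E
```

```text
pen top two (array([ 0.51557992, -0.2467047 ,  0.15333912]), np.float64(0.0017666326192019067)) onz [ 0.51613765 -0.24656956  0.155     ]
holder [ 0.51671331 -0.2497712   0.        ]
disc (array([0.46269901, 0.30608178, 0.06134887]), np.float64(0.0019618404423826777)) [0.4638587 0.3062801 0.06     ]
discB (array([0.47306519, 0.07588053, 0.05812255]), np.float64(0.0022445003122303583)) [0.47391387 0.07559803 0.06      ]
red (array([0.54030244, 0.29126577, 0.12426716]), np.float64(0.0033518561119386483)) [0.55542897 0.30651192 0.06      ]
green (array([0.54369324, 0.02360974, 0.11945383]), np.float64(0.0044470491498739126)) [0.55850559 0.02387269 0.06      ]
((191.0923309326172, 219.23851013183594), (44.40443420410156, 64.6220932006836), 82.87498474121094)
[array([ 0.5259, -0.2293,  0.155 ]), array([ 0.5295, -0.2611,  0.155 ]), array([ 0.5075, -0.2628,  0.155 ]), array([ 0.5038, -0.2312,  0.155 ])]
```

```bash
python3 -m creep '[[0.03,-0.01,-0.01,0,0,0.02,0.6],[0.07,-0.024,-0.02,0,0,0.04,0.6],[0.115,-0.04,-0.03,0,0,0.06,0.6],[0.16,-0.055,-0.03,0,0,0.08,0.6],[0.205,-0.071,-0.03,0,0,0.1,0.6],[0.25,-0.086,-0.03,0,0,0.12,0.6],[0.295,-0.102,-0.03,0,0,0.14,0.6],[0.34,-0.117,-0.03,0,0,0.156,0.6],[0.37,-0.128,-0.03,0,0,0.156,0.6],[0.39,-0.135,-0.03,0,0,0.156,0.6]]' 60; python3 -m creep '[[0.02,-0.007,0,0,0,0,0.6],[0.042,-0.014,0,0,0,0,0.6],[0.042,-0.014,0,0,0,0,0.6],[0.042,-0.014,0,0,0,0,0.6]]'; python3 - <<'E'
from h import *
s=telemetry.sense();print(s["clock"],s["eef_pos"],s["ee_rot"],s["finger_gap"])
c=camera("wrist");cv2.imwrite("pics/w1.png",c["frame"]);print({k:v for k,v in c.items() if k!="frame"})
E
```

```text
clock: 1.2
eef_pos: [0.4818, -0.2701, 0.2779]
ee_rot: [-180.0, -0.0, 6.7]
ft_force: [-1.0, -0.4, 0.4]
finger_gap: 0.0683
grasp_force: 0.0
clock: 1.6
eef_pos: [0.5197, -0.2531, 0.2778]
ee_rot: [-180.0, 0.1, 6.6]
ft_force: [-0.7, 0.2, -0.3]
finger_gap: 0.0681
grasp_force: 0.0
1.6 [ 0.51973862 -0.25305094  0.27782838] [-1.79983686e+02  7.75872578e-02  6.56411329e+00] 0.06812078772894477
{'fx': 349.1702884307086, 'fy': 349.1702884307086, 'cx': 276.61083001415324, 'cy': 208.6936911696277, 'eye': array([ 0.60281511, -0.24337102,  0.40362688]), 'orientation': array([-1.89231256e+01,  2.67858511e-02, -8.34084033e+01])}
```

View pics/w1.png

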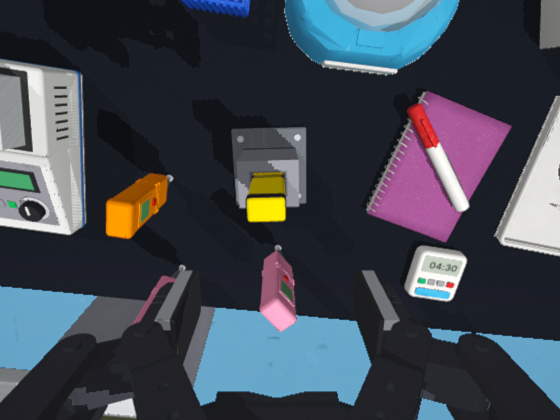

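The wrist view shows the yellow pen in its holder. Its bright top face spans about (247–286, 198–221), centred at (266,210), and the fingers frame the grasp from below.

```bash
python3 - <<'E'
from h import *
c=camera("wrist");f=c["frame"]
h=cv2.cvtColor(f,cv2.COLOR_BGR2HSV)
for y in range(168,226,3): print(y,h[y,266].tolist(),end=' ')
m=cv2.inRange(h,(22,120,200),(34,255,255)); m[:, :220]=0;m[:,310:]=0;m[:150]=0;m[240:]=0
k=max(cv2.findContours(m,0,2)[0],key=cv2.contourArea);r=cv2.minAreaRect(k);print(r)
P=np.array([onz(c,x,y,.155) for x,y in cv2.boxPoints(r)]);print(P.round(4),P.mean(0))
# holder top front corners / foot corners rough
for p in((233,129),(306,127),(306,206)): print(onz(c,*p,.01).round(4))
t=camera("top");q=onz(t,361.6,186.3,.155);print(q, two(t,(361.6,186.3),c,r[0]))
E
```

```text
168 [116, 20, 102] 171 [22, 45, 85] 174 [26, 239, 109] 177 [26, 255, 140] 180 [27, 255, 147] 183 [27, 255, 147] 186 [27, 255, 147] 189 [27, 255, 147] 192 [26, 243, 110] 195 [118, 96, 32] 198 [27, 255, 233] 201 [28, 255, 255] 204 [28, 255, 255] 207 [28, 255, 255] 210 [28, 255, 255] 213 [28, 255, 255] 216 [28, 255, 255] 219 [28, 255, 250] 222 [112, 98, 39] 225 [109, 76, 37] ((265.41436767578125, 208.2725372314453), (22.71397590637207, 37.08796310424805), 87.79740142822266)
[[ 0.5237 -0.23    0.155 ]
 [ 0.528  -0.2573  0.155 ]
 [ 0.5101 -0.2601  0.155 ]
 [ 0.5058 -0.2322  0.155 ]] [ 0.5168854  -0.24491438  0.155     ]
[ 0.5553 -0.2004  0.01  ]
[ 0.5666 -0.2803  0.01  ]
[ 0.4756 -0.2933  0.01  ]
[ 0.51613765 -0.24656956  0.155     ] (array([ 0.51650987, -0.24575582,  0.15474389]), np.float64(0.001840703470768654))
```

```bash
python3 -m creep '[[-0.002,-0.008,0.015,0,0,-0.025,0.6],[-0.002,-0.008,0.04,0,0,-0.025,0.6],[-0.002,-0.008,0.07,0,0,-0.025,0.6],[-0.002,-0.008,0.1,0,0,-0.025,0.6],[-0.002,-0.008,0.125,0,0,-0.025,0.6],[-0.002,-0.008,0.145,0,0,-0.025,0.6],[-0.002,-0.008,0.155,0,0,-0.025,0.6],[-0.002,-0.008,0.155,0,0,-0.025,0.6],[-0.002,-0.008,0.155,0,0,-0.025,0.6]]'; python3 -m creep '[[0,0,0,0,0,0,0.1],[0,0,0,0,0,0,-0.3],[0,0,0,0,0,0,-0.6],[0,0,0,0,0,0,-1],[0,0,0,0,0,0,-1],[0,0,0,0,0,0,-1],[0,0,0,0,0,0,-1],[0,0,0,0,0,0,-1]]' 60
```

```text
clock: 2.65
eef_pos: [0.5173, -0.246, 0.1242]
ee_rot: [180.0, -0.1, 7.9]
ft_force: [0.3, -0.2, -0.4]
finger_gap: 0.0682
grasp_force: 0.0
clock: 3.45
eef_pos: [0.5178, -0.2459, 0.1243]
ee_rot: [179.9, -0.1, 8.0]
ft_force: [-0.4, 0.1, 6.3]
finger_gap: 0.0297
grasp_force: 59.2
```

```bash
python3 -m creep '[[0,0,-0.008,0,0,0,-1],[0,0,-0.02,0,0,0,-1],[0,0,-0.035,0,0,0,-1],[0,0,-0.055,0,0,0,-1],[0,0,-0.075,0,0,0,-1],[0,0,-0.1,0,0,0,-1],[0,0,-0.13,0,0,0,-1],[0,0,-0.165,0,0,0,-1],[0,0,-0.2,0,0,0,-1],[0,0,-0.21,0,0,0,-1]]'; python3 - <<'E'
from h import *
s=telemetry.sense();print(s["eef_pos"],s["ft_force"])
c=camera("wrist");S=camera("side")
o=np.zeros((420,800,3),np.uint8);o[:,:420]=c["frame"][:,70:490]
o[:,420:]=cv2.resize(S["frame"][100:310,200:390],(380,420),interpolation=cv2.INTER_CUBIC);cv2.imwrite("pics/w2.png",o)
E
```

```text
clock: 4.45
eef_pos: [0.5182, -0.246, 0.3381]
ee_rot: [179.8, -0.3, 8.0]
ft_force: [-0.2, -0.5, -1.3]
finger_gap: 0.0294
grasp_force: 59.3
[ 0.51822928 -0.2460489   0.33810157] [-0.16571827 -0.45370342 -1.31014942]
```

View pics/w2.png

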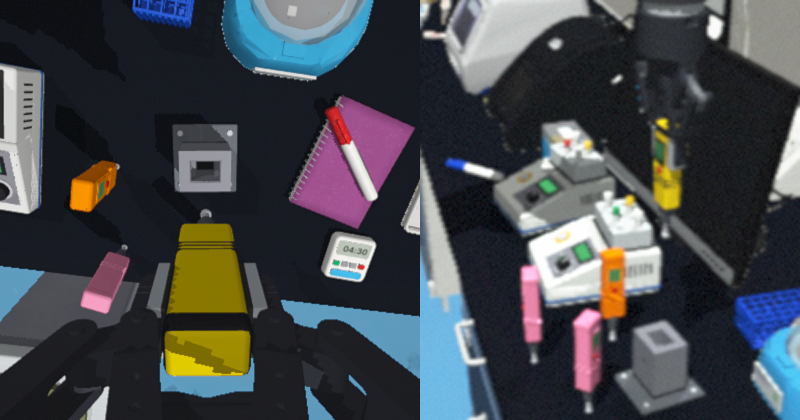

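The pen is held upright, with its ball in the wrist view at crop (206,213), i.e. pixel (276,213). The holder is empty. Now I carry it high, in front of the tube blocks, to a point just before the left shaker's disc.

```bash
python3 - <<'E'
from h import *
c=camera("wrist");s=telemetry.sense();print(onz(c,276,213.5,s["eef_pos"][2]-.1143+.004)-s["eef_pos"])
E
python3 -m creep '[[-0.001,-0.015,0,0,0,0,-1],[-0.002,-0.045,0,0,0,0,-1],[-0.004,-0.09,0,0,0,0,-1],[-0.006,-0.135,0,0,0,0,-1],[-0.008,-0.18,0,0,0,0,-1],[-0.01,-0.225,0,0,0,0,-1],[-0.011,-0.27,0,0,0,0,-1],[-0.013,-0.315,0,0,0,0,-1],[-0.015,-0.355,0,0,0,0,-1],[-0.016,-0.385,0,0,0,0,-1]]'
python3 -m creep '[[-0.001,-0.03,0,0,0,0,-1],[-0.003,-0.07,0,0,0,0,-1],[-0.005,-0.11,0,0,0,0,-1],[-0.006,-0.14,0,0,0,0,-1],[-0.007,-0.16,0,0,0,0,-1],[-0.007,-0.16,0,0,0,0,-1],[-0.007,-0.16,0,0,0,0,-1],[-0.007,-0.16,0,0,0,0,-1]]'
python3 - <<'E'
from h import *
c=camera("wrist");cv2.imwrite("pics/w3.png",c["frame"]);print({k:v for k,v in c.items() if k!="frame"})
E
```

```text
[-0.00045495 -0.0001439  -0.1103    ]
clock: 5.6
eef_pos: [0.4532, 0.0968, 0.332]
ee_rot: [-178.2, 0.2, 10.9]
ft_force: [0.3, 0.6, -0.4]
finger_gap: 0.0293
grasp_force: 59.6
clock: 6.4
eef_pos: [0.4476, 0.1371, 0.3382]
ee_rot: [-175.8, 0.1, 14.4]
ft_force: [0.1, 0.1, -0.4]
finger_gap: 0.0293
grasp_force: 59.7
{'fx': 349.1702884307086, 'fy': 349.1702884307086, 'cx': 276.61083001415324, 'cy': 208.6936911696277, 'eye': array([0.53091242, 0.1492155 , 0.46358843]), 'orientation': array([-18.96002817,   4.17590626, -75.59348097])}
```

View pics/w3.png

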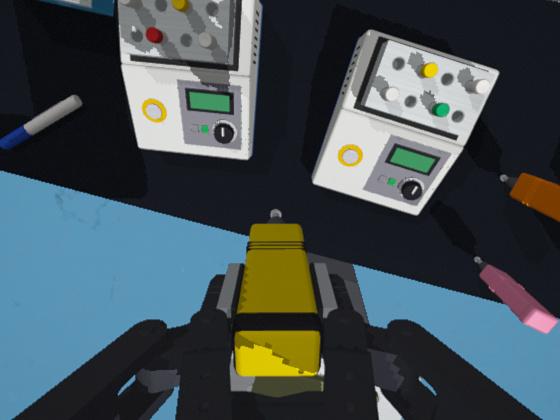

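The wrist view shows both shakers: the left with the red cap (153,35) and its disc ring at (154,110), the right with the green cap (441,109). The arm stopped short at y = 0.137 and slightly rotated, so I'll check the joints.

```bash
python3 - <<'E'
from h import *
s=telemetry.sense();print(s["joints"],s["joint_vel"],s["joint_torque"],s["eef_pos"],s["ee_rot"])
c=camera("wrist");f=c["frame"]
print(blobs(f,(20,110,120),(34,255,255),20,(100,60,420,190)))
m=cv2.inRange(cv2.cvtColor(f,cv2.COLOR_BGR2HSV),(18,90,110),(36,255,255));m[190:]=0;m[:60]=0
for k in cv2.findContours(m,0,2)[0]:
    if cv2.contourArea(k)>60:
        e=cv2.fitEllipse(k) if len(k)>5 else 0; print(e, onz(c,*e[0],.06).round(4))
# white shaker A corners: front edge (138,150)-(250,158), z~.04
for p in((138,149),(252,158)): print(onz(c,*p,.04).round(4))
E
```

```text
[ 14.33446157   7.9350744   -3.6776643   78.50783389   4.17494474
 179.94501282] [ 5.31479788e-02 -1.74280312e-02 -1.53252006e-01  7.52112261e-05
 -1.18970625e-01 -6.65983065e-02] [-1.67883217e-02 -3.47348893e+01  2.64992201e+01  3.81263264e-02
  2.95319706e-01  2.18576679e-04] [0.44756436 0.13716737 0.33815676] [-1.75824942e+02  1.16569353e-01  1.43893030e+01]
[([154.3, 109.6], [142, 99, 25, 24, 248]), ([350.0, 154.4], [338, 145, 25, 22, 243])]
((349.858154296875, 155.16842651367188), (21.051586151123047, 24.7677059173584), 83.82717895507812) [0.4748 0.0784 0.06  ]
((153.8370361328125, 110.25434875488281), (20.046323776245117, 26.232484817504883), 131.333740234375) [0.4659 0.3086 0.06  ]
((429.0970458984375, 69.76603698730469), (14.277600288391113, 16.988386154174805), 71.41619873046875) [0.5816 0.0275 0.06  ]
[0.4109 0.3299 0.04  ]
[0.4375 0.1886 0.04  ]
```

Joint 6 is at its 180° limit, and tool yaw = j1 − j6 + 180. The pen may have any rotation about its own axis, so I'll turn the tool to yaw about 101° on the way over.

```bash
cat >> h.py <<'E'
def rel(p,M):
    s=telemetry.sense();C=R.from_euler('xyz',s["ee_rot"],degrees=True)
    return (C.inv().apply(np.array(p)-s["eef_pos"])).round(4),(C.inv()*R.from_matrix(M)).as_rotvec().round(4)
def frame(psi,tilt):
    p,t=np.radians([psi,tilt]);n=np.array([-np.sin(t)*np.cos(p),-np.sin(t)*np.sin(p),np.cos(t)])
    x=np.array([-np.sin(p),np.cos(p),0]);return n,np.c_[x,np.cross(-n,x),-n]
E
python3 - <<'E'
from h import *
print(rel([.42,.296,.338],frame(11,0)[1]))
E
```

```text
(array([ 0.0128, -0.1602,  0.0118]), array([-0.0599, -0.0535, -1.5109]))
```

```bash
python3 -m creep '[[0,0,0,-0.004,-0.004,-0.1,-1],[0,0,0,-0.01,-0.009,-0.25,-1],[0,0,0,-0.016,-0.014,-0.4,-1],[0.001,-0.015,0.001,-0.022,-0.019,-0.55,-1],[0.003,-0.04,0.003,-0.028,-0.025,-0.7,-1],[0.006,-0.07,0.005,-0.034,-0.03,-0.85,-1],[0.008,-0.1,0.007,-0.04,-0.035,-1.0,-1],[0.01,-0.125,0.009,-0.046,-0.041,-1.15,-1],[0.012,-0.15,0.011,-0.052,-0.046,-1.3,-1],[0.013,-0.16,0.012,-0.057,-0.051,-1.43,-1]]'
python3 - <<'E'
from h import *
print(rel([.42,.296,.338],frame(11,0)[1]),telemetry.sense()["joints"])
print(rel([.4093,.2963,.2154],frame(11,20)[1]))
E
```

```text
clock: 7.5
eef_pos: [0.4197, 0.298, 0.3376]
ee_rot: [-179.8, -0.2, 96.8]
ft_force: [-0.3, 0.4, -1.0]
finger_gap: 0.0292
grasp_force: 59.6
(array([-0.0021,  0.    , -0.0004]), array([-0.0032, -0.0031, -0.0728])) [ 35.23766773  12.72283258   2.39225411  79.7561339    0.23882867
 118.40759518]
(array([-0.0008, -0.0101,  0.1222]), array([-0.3521,  0.0097, -0.0726]))
```

```bash
python3 -m creep '[[0,-0.002,0.005,-0.06,0.002,-0.012,-1],[0,-0.003,0.02,-0.13,0.004,-0.027,-1],[0,-0.005,0.045,-0.2,0.005,-0.04,-1],[0,-0.007,0.07,-0.27,0.007,-0.055,-1],[-0.001,-0.009,0.095,-0.33,0.009,-0.068,-1],[-0.001,-0.01,0.115,-0.352,0.01,-0.073,-1],[-0.001,-0.01,0.122,-0.352,0.01,-0.073,-1],[-0.001,-0.01,0.122,-0.352,0.01,-0.073,-1],[-0.001,-0.01,0.122,-0.352,0.01,-0.073,-1]]'
python3 - <<'E'
from h import *
n,M=frame(11,20)
print(rel([.4093,.2963,.2154],M))
c=camera("wrist");cv2.imwrite("pics/w4.png",c["frame"]);f=c["frame"]
m=cv2.inRange(cv2.cvtColor(f,cv2.COLOR_BGR2HSV),(18,90,110),(36,255,255))
for k in cv2.findContours(m,0,2)[0]:
    if cv2.contourArea(k)>100: e=cv2.fitEllipse(k); print(e, onz(c,*e[0],.061).round(4))
s=telemetry.sense();b=s["eef_pos"]-n*.1103;print("ball",b)
d=R.from_euler('xyz',c["orientation"],degrees=True).as_matrix().T@(b-c["eye"]);print(c["cx"]-c["fx"]*d[0]/d[2],c["cy"]+c["fy"]*d[1]/d[2])
E
```

```text
clock: 8.4
eef_pos: [0.411, 0.295, 0.2171]
ee_rot: [159.9, -0.0, 100.6]
ft_force: [1.1, 0.7, -0.7]
finger_gap: 0.0294
grasp_force: 59.5
(array([ 0.0016, -0.002 ,  0.0011]), array([ 0.0013,  0.0019, -0.0075]))
((276.66802978515625, 352.8744201660156), (76.88623046875, 87.39138793945312), 95.16114044189453) [0.4994 0.1354 0.061 ]
((270.80426025390625, 348.7276611328125), (67.95523834228516, 276.4968566894531), 3.102327823638916) [0.4918 0.1412 0.061 ]
((409.3955383300781, 256.7654724121094), (14.73232364654541, 20.421260833740234), 115.2773208618164) [0.6367 0.2453 0.061 ]
((276.9235534667969, 238.1232452392578), (49.21258544921875, 53.94416809082031), 144.17506408691406) [0.476  0.2617 0.061 ]
((274.2788391113281, 186.21742248535156), (31.033466339111328, 32.01021957397461), 85.57600402832031) [0.4646 0.3096 0.061 ]
ball [0.44838447 0.302377   0.11385375]
276.5081191278665 212.06469053284556
```

View pics/w4.png

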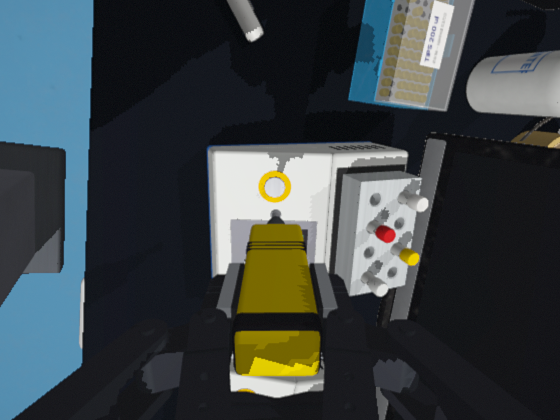

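The ring and disc are at (274,186), square in the frame, with the ball just below at (276,212) and the red cap at (385,234) on the same shaker. Disc is about (0.4643, 0.308, 0.061). I'll go to 10 mm above it.

```bash
python3 - <<'E'
from h import *
n,M=frame(11,20)
print(rel(np.array([.4643,.308,.061])+n*.1243,M))
E
```

```text
(array([ 0.0025, -0.0025,  0.0414]), array([ 0.002 ,  0.0016, -0.0077]))
```

```bash
python3 -m creep '[[0.001,-0.001,0.01,0.002,0.002,-0.008,-1],[0.002,-0.002,0.022,0.002,0.002,-0.008,-1],[0.0025,-0.0025,0.033,0.002,0.002,-0.008,-1],[0.0025,-0.0025,0.039,0.002,0.002,-0.008,-1],[0.0025,-0.0025,0.041,0.002,0.002,-0.008,-1],[0.0025,-0.0025,0.041,0.002,0.002,-0.008,-1],[0.0025,-0.0025,0.041,0.002,0.002,-0.008,-1],[0.0025,-0.0025,0.041,0.002,0.002,-0.008,-1]]'
python3 - <<'E'
from h import *
n,M=frame(11,20)
print(rel(np.array([.4643,.308,.061])+n*.1243,M),telemetry.sense()["ft_force"]@n)
c=camera("wrist");f=c["frame"];T=camera("top")["frame"];S=camera("side")["frame"]
o=np.zeros((400,800,3),np.uint8);o[:,:500]=cv2.resize(f[150:250,215:340],(500,400),interpolation=cv2.INTER_CUBIC)
o[:,500:]=cv2.resize(S[150:230,220:280],(300,400),interpolation=cv2.INTER_CUBIC);cv2.imwrite("pics/w5.png",o)
E
```

```text
clock: 9.25
eef_pos: [0.421, 0.299, 0.177]
ee_rot: [160.1, 0.0, 101.1]
ft_force: [-0.3, -0.8, -0.9]
finger_gap: 0.0294
grasp_force: 59.6
(array([ 0.0006,  0.0019, -0.0002]), array([-0.0014,  0.0003,  0.0013])) -0.6714700733932859
```

View pics/w5.png

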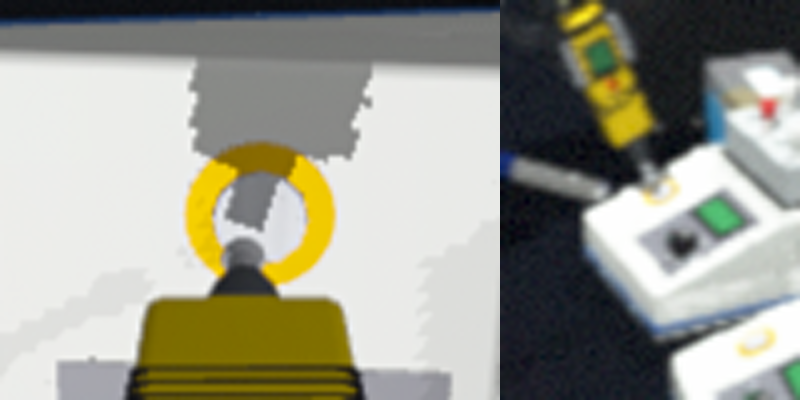

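The ball (crop (244,252) → pixel (276,213)) is short of the disc centre (crop (261,213) → pixel (280.2,203.3)), which is expected at 10 mm stand-off. I'll compute the lateral error on the disc plane.

```bash
python3 - <<'E'
from h import *
n,M=frame(11,20)
c=camera("wrist");f=c["frame"]
m=cv2.inRange(cv2.cvtColor(f,cv2.COLOR_BGR2HSV),(18,90,90),(36,255,255));m[219:]=0;m[:175]=0
k=max(cv2.findContours(m,0,2)[0],key=cv2.contourArea);e=cv2.minEnclosingCircle(k);print(e)
s=telemetry.sense();C=R.from_euler('xyz',s["ee_rot"],degrees=True)
for h in(.1223,.1243,.1263):
  p0=s["eef_pos"]+C.apply([0,0,h]); o,d=ray(c,280.2,203.3)
  p=o+d*((p0-o)@n)/(d@n); print(h,p,C.inv().apply(p-s["eef_pos"]))
o,d=ray(c,276,213);p0=s["eef_pos"]+C.apply([0,0,.1103]);p=o+d*((p0-o)@n)/(d@n);print("ball",C.inv().apply(p-s["eef_pos"]))
E
```

```text
((279.6772155761719, 203.7215118408203), 18.815773010253906)
0.1223 [0.46407371 0.31025547 0.06285085] [0.00301034 0.00314802 0.12229302]
0.1243 [0.46488854 0.30975149 0.06097862] [0.00236103 0.00317165 0.12429328]
0.1263 [0.46570337 0.3092475  0.05910639] [0.00171172 0.00319528 0.12629353]
ball [-4.19212420e-04  1.70334440e-05  1.10300162e-01]
```

```bash
python3 -m creep '[[0.0015,0.0015,0.002,0,0,0,-1],[0.0025,0.003,0.004,0,0,0,-1],[0.0025,0.003,0.006,0,0,0,-1],[0.0025,0.003,0.007,0,0,0,-1],[0.0025,0.003,0.007,0,0,0,-1]]'
for i in 1 2 3; do python3 -c "
from h import *
n,M=frame(11,20)
print(telemetry.sense()['ft_force']@n)"; [ $i = 1 ] && python3 -m creep '[[0,0,0.001,0,0,0,-1],[0,0,0.002,0,0,0,-1],[0,0,0.002,0,0,0,-1],[0,0,0.002,0,0,0,-1]]'; [ $i = 2 ] && python3 -m creep '[[0,0,0.001,0,0,0,-1],[0,0,0.002,0,0,0,-1],[0,0,0.002,0,0,0,-1],[0,0,0.002,0,0,0,-1]]'; done
```

```text
clock: 9.95
eef_pos: [0.4253, 0.302, 0.1705]
ee_rot: [160.2, 0.1, 101.1]
ft_force: [-0.4, 0.0, -0.6]
finger_gap: 0.0296
grasp_force: 59.6
-0.46412298881415665
clock: 10.35
eef_pos: [0.4261, 0.3023, 0.169]
ee_rot: [160.1, 0.1, 101.1]
ft_force: [0.9, -0.1, -0.7]
finger_gap: 0.0293
grasp_force: 59.6
-0.9815835963878564
clock: 10.75
eef_pos: [0.4269, 0.3025, 0.1673]
ee_rot: [160.1, 0.1, 101.1]
ft_force: [-0.2, 0.0, 0.1]
finger_gap: 0.0296
grasp_force: 59.8
0.12385717191724722
```

```bash
cat > a.py <<'E'
from h import *
n,M=frame(11,20);v=[]
for i in range(8): camera("top"); v.append(telemetry.sense()['ft_force'])
print("F along n",(np.array(v)@n).mean().round(2),np.std(np.array(v)@n).round(2),np.mean(v,0).round(2), rel(np.array([.4649,.3098,.061])+n*.1143,M))
E
python3 a.py; python3 -m creep '[[0,0,0.001,0,0,0,-1],[0,0,0.002,0,0,0,-1],[0,0,0.002,0,0,0,-1]]'; python3 a.py
```

```text
F along n 0.56 0.24 [-0.28 -0.06  0.49] (array([-0.0001,  0.    , -0.0012]), array([-0.002 ,  0.0006,  0.0013]))
clock: 11.45
eef_pos: [0.4276, 0.3026, 0.1652]
ee_rot: [160.1, 0.1, 101.1]
ft_force: [-0.4, -0.9, 1.2]
finger_gap: 0.0295
grasp_force: 60.0
F along n 1.35 0.39 [-0.56  0.14  1.25] (array([-0.0001,  0.0001, -0.0032]), array([-0.0021,  0.0007,  0.0013]))
```

```bash
python3 -m creep '[[0,0,0.0006,0,0,0,-1],[0,0,0.0012,0,0,0,-1],[0,0,0.0012,0,0,0,-1]]'; python3 a.py; python3 - <<'E'
from h import *
f=camera("wrist")["frame"];S=camera("side")["frame"]
o=np.zeros((400,800,3),np.uint8);o[:,:500]=cv2.resize(f[150:250,215:340],(500,400),interpolation=cv2.INTER_CUBIC)
o[:,500:]=cv2.resize(S[150:230,220:280],(300,400),interpolation=cv2.INTER_CUBIC);cv2.imwrite("pics/w6.png",o)
E
```

```text
clock: 12.15
eef_pos: [0.4279, 0.3027, 0.1641]
ee_rot: [160.1, 0.1, 101.1]
ft_force: [-1.0, 0.1, 1.2]
finger_gap: 0.0294
grasp_force: 60.0
F along n 1.49 0.54 [-0.31 -0.09  1.47] (array([-0.0001,  0.0001, -0.0044]), array([-0.0021,  0.0007,  0.0013]))
```

View pics/w6.png

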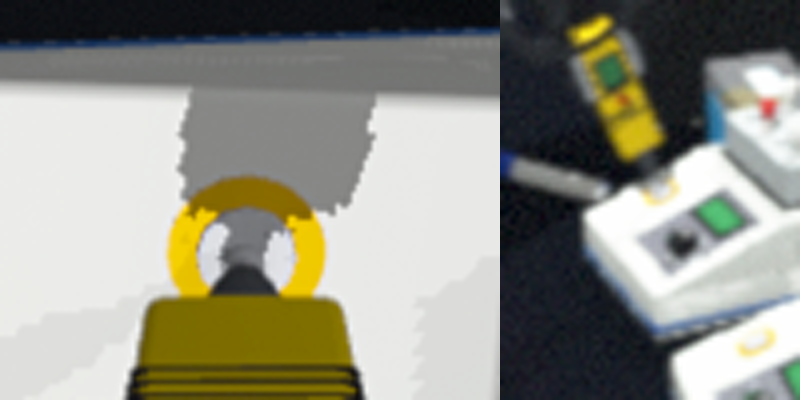

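The ball sits in the middle of the disc: ring centre about crop (247,251), ball about (244,245). The pen is square to the face. By force (about 2.3 N net) and travel, the tip is in about 4–4.5 mm. Handing in.

```bash
python3 -c "
from cell import robot
print(robot.sign_off())"
```

```text
the job is handed in; nothing more can be done
None
```

The job is handed in with the pen held still, square on the disc of the shaker with the red-capped tube, its spring tip in about 4–4.5 mm of 10 (estimated from force and travel); the hand-in returned no verdict.

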